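# Stack the empty sample tray turned end for end on the loaded one

### The job

Put the long empty tray on top of the tray that holds the three red-capped sample cups, turned end for end so that the two lips point opposite ways and its feet stand level on the rim lugs instead of nesting down over the cups. Set it down gently, without dropping it, and do not push the loaded tray or the short tray about.

Things in the scene. Friction and masses are not known exactly. Their poses are not given: they have to be found in the camera images.
- upper_centre (a point): Centre of the empty tray to move, 30 mm above its underside; x along its length to its lip, z up. Loose, peach plastic, 0.13 to 0.25 kg, 150 x 64 x 60 mm, wall 3. From 28 mm above the underside to the rim it is a straight box 150 x 64, below that a well 92 x 48. Grip it across the 64 mm width, best 14 mm above this point. Feet level with the underside: one mid at the lip end, two at the corners of the plain end.
- lower_centre (a point): Centre of the loaded tray, 30 mm above its underside, on the counter; x along its length to its lip, z up. Loose, 0.45 kg, shape as the empty tray, with 3 red-capped cups fixed in the well. Rim lugs, 56 mm above the underside: 2 at the corners of the lip end, 1 mid at the plain end. Same way round trays nest, undersides 32 mm apart; lips opposed, feet stand on lugs, 56 mm apart, play 5 mm each way.
- upper_lip (a point): Middle of the empty tray's lip, a flat tongue 40 mm wide that sticks out 14 mm from one end just below the rim: 82 mm from the tray's middle along its +x, 56 mm above its underside. The loaded tray has the same lip.
- short_centre (a point): A bystander to leave alone: a short empty tray of the same plastic, 104 x 64 x 60 mm, without lip, lugs or feet. Point: its centre, 30 mm above its underside.

How it is judged:
By the outcome, as a careful person would: the job done as asked, in the order asked, and still so for the second after the job is handed in, with the robot touching nothing.
It also fails if it takes over 38 s, if anything falls off the work surface, if the arm or the gripper's body presses on something with over 40 N, if the wrist force passes 120 N, or if a joint passes its speed limit or range.

### The arm

A 6-joint arm with a two-finger parallel gripper is mounted at the origin on the work surface. World frame = base frame: x ahead of the robot, y to its left, z up, the work surface at z = 0. Lengths are in m, angles in degrees, forces in N, time in s.
With the tool pointing down it reaches from about 0.35 to 0.875 m from the base axis. Payload 4.2 kg.
Tool frame: the origin (TCP) lies midway between the tips of the shut fingers; the grasp point (between the pads) lies 19 mm behind it; z points along the fingers, y is the direction in which the jaws open and shut (so a half turn about z gives the same grasp; the last joint's range is limited). The gripper opens to 87 mm and grips with 3 to 60 N. Pads are 19 mm wide; open, the fingers measure 117 mm over their backs; the gripper's body (75 mm by 190 mm) begins 51 mm behind the grasp point.
Start: joints at [82.254, 22.042, 0.453, 0, -68.411, -14.817], TCP at [0.24, 0.577, 0.223] pointing down, gripper open.
Joint ranges: [-179.83, 179.83], [-69.29, 118.12], [-61.27, 80.66], [-181.25, 117.63], [-171.15, -9.14], [-177.46, 177.46]. Speed limits (degrees/s): [159.86, 159.86, 180, 180, 180, 180].

### API

Orientations are given as a 3x3 rotation matrix whose columns are the frame's x, y, z axes.
In Python, from plant import manip gives the robot as it stands.
- The arm moves only by the tool arm_command, never from a script. Its argument "series" is a list of rows, each a list of 3 entries, a list of its own where there are three numbers: the closure, from 0 (fully open) to 1 (shut), then the shift along the tool's x, y, z in mm, then the turn, a rotation vector about the tool's x, y, z in rad. A call has 1 to 12 rows; each row is the pose to reach, as a shift and turn from the pose commanded when the call began, along the tool's axes at that moment; what a row does not reach only later rows make up. A row lasts 1/12 s, in which the tool goes at most 41.7 mm and 7.16 degrees, less where a joint would pass 70% of its speed; a pose out of reach is approached as far as the arm can. A call with a gripper value outside its range is refused whole. The fingers move at their own pace and stop on an object; "newtons" is the grip in N (left out, the last holds). Time passes only in rows, so rows that repeat a pose let the fingers close. It gives the time, the measured TCP pose, the force and the opening at its end, in the units of the state.
- manip.get_state(): the state, without advancing time (a new reading comes with each control period).
- manip.grab_frame(name): name is "scene" or "top"; returns the picture (384x512x3 uint8, red, green, blue); there is no depth.
- manip.camera_params(name): a dict with "fx", "fy", "cx", "cy" (pixels), "R" (3x3) and "t" (3): a world point X has camera coordinates R X + t. Camera axes: x right, y down, z forward; pixel columns grow to the right and rows downward; lengths in m; the calibration is good to about 2 mm. A picture is of the moment at which its call begins. camera_params takes no time and is no camera call.
- manip.hand_in(): hands the job in, once; it reports no verdict.
The state is a dict: "time": time; "joint_pos": joint angles; "joint_velocities": joint speeds; "effort": joint torques, N m; "ee_pos": TCP position; "orientation": TCP orientation; "ft_force": force on the tool from outside, world axes, zero at the start; "wrist_torque": the same for the moment, N m; "gripper_width": finger opening in m.
Only numpy, scipy, OpenCV 4.12 (cv2) and the standard library are available. Lean on these libraries where they do the work, as an engineer would, in place of code of your own. Each camera call takes 0.05 s, during which the arm holds its last target. There are 200 camera calls.

## Working session

There is one attempt and no reset: what is moved stays moved. The work goes in short steps, Python scripts to look and compute and a tool call to move; the robot and the scene stay as the last step left them, time stands still between calls to the robot, and variables do not carry over. Pictures are saved under pics/ and viewed, about 8 in all and at most 12, crops included, and the job is handed in when it is done.

Besides the shell and the picture viewer there is one more tool, called after ">>>" as a command line: name --argument value ..., lists and objects as JSON in quotes. arm_command: Moves the arm, as the interface text tells. Its arguments: {"type":"object","properties":{"series":{"type":"array"},"newtons":{"type":"number"}},"required":["series"]}

```bash
mkdir -p pics; python3 - <<'E'
from plant import manip
import cv2
for n in("scene","top"):
    p=manip.camera_params(n);print(n,p)
    cv2.imwrite(f"pics/{n}0.png",cv2.resize(manip.grab_frame(n)[:,:,::-1],(800,600),interpolation=cv2.INTER_CUBIC))
s=manip.get_state()
for k in("time","ee_pos","orientation","ft_force","gripper_width"):print(k,s[k])
E
```

```text
scene {'fx': 386.69604445956304, 'fy': 386.69604445956304, 'cx': 256.23605881140224, 'cy': 194.97132194780272, 'R': array([[-0.23608539,  0.97170143,  0.00774795],
       [ 0.67735972,  0.17027837, -0.71567387],
       [-0.69674063, -0.16371199, -0.69839164]]), 't': array([ 0.11609341, -0.31644531,  1.36577616])}
top {'fx': 401.88864698193004, 'fy': 401.88864698193004, 'cx': 256.9918703140523, 'cy': 184.35656763253616, 'R': array([[-0.14610206, -0.98926273, -0.0036662 ],
       [-0.96895112,  0.14384756, -0.201101  ],
       [ 0.1994691 , -0.0258289 , -0.97956365]]), 't': array([0.07552652, 0.57174777, 0.75092811])}
time 0.1
ee_pos [0.23957849 0.57667479 0.22157986]
orientation [[ 9.23415837e-01 -3.83800444e-01 -6.40443132e-04]
 [-3.83800960e-01 -9.23413983e-01 -1.85475683e-03]
 [ 1.20462352e-04  1.95851452e-03 -9.99998075e-01]]
ft_force [-1.04648846 -0.20305749 -0.20662971]
gripper_width 0.08710136979682025
```

View pics/scene0.png

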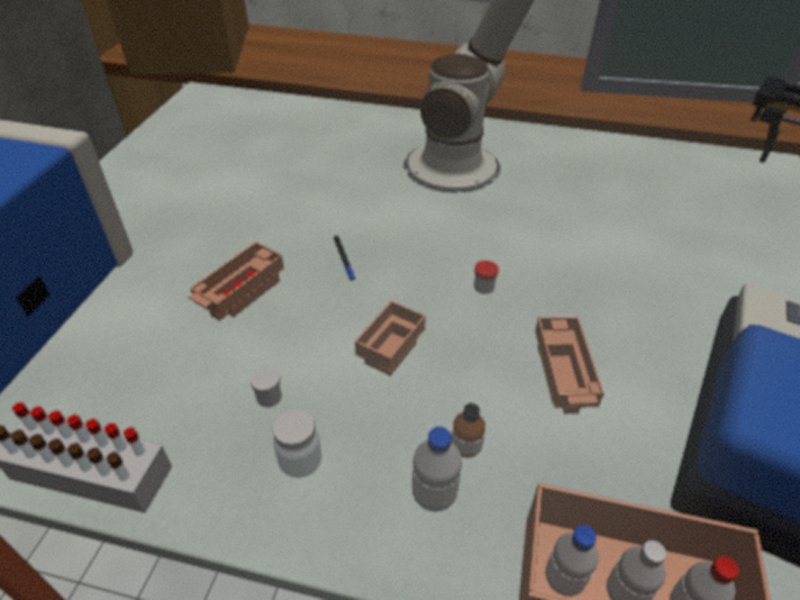

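View pics/top0.png

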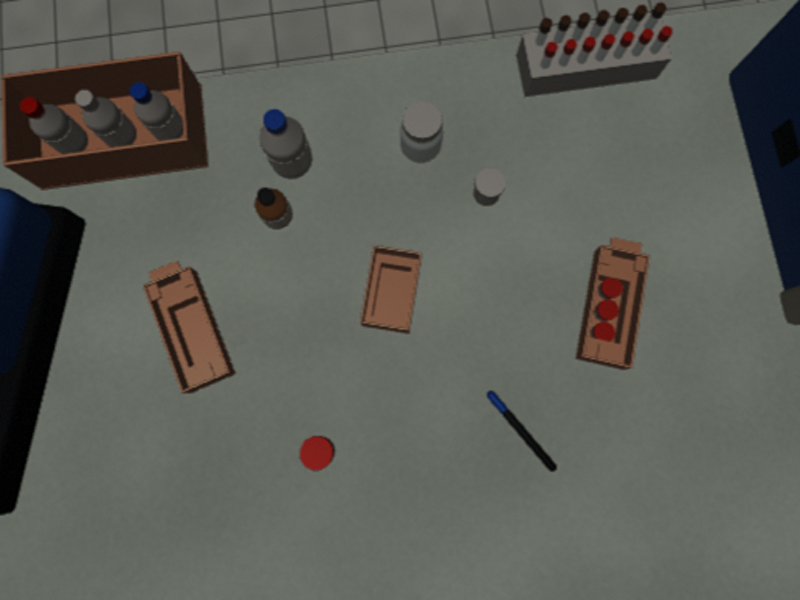

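The scene view shows the loaded tray at about (240,280) and the empty one at (570,360). The top view shows the empty tray at (190,330) with its lip at (166,270), the loaded tray at (612,305) with its lip at (627,246), and the short tray between them. I'll enlarge both long trays.

```bash
python3 - <<'E'
from plant import manip
import cv2,numpy as np
def crop(n,u,v,w=80,h=100,k=5):
    return cv2.resize(np.mean([f[n][i][v:v+h,u:u+w,::-1] for i in range(2)],0).astype(np.uint8),None,fx=k,fy=k,interpolation=cv2.INTER_CUBIC)
f={n:[manip.grab_frame(n) for _ in range(2)] for n in("top","scene")}
im=np.hstack([crop("top",85,160),crop("top",355,145)])
cv2.imwrite("pics/c1.png",im)
im=np.hstack([crop("scene",325,195,80,80),crop("scene",112,145,80,80)])
cv2.imwrite("pics/c2.png",im)
E
```

```text
(no output)
```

View pics/c1.png

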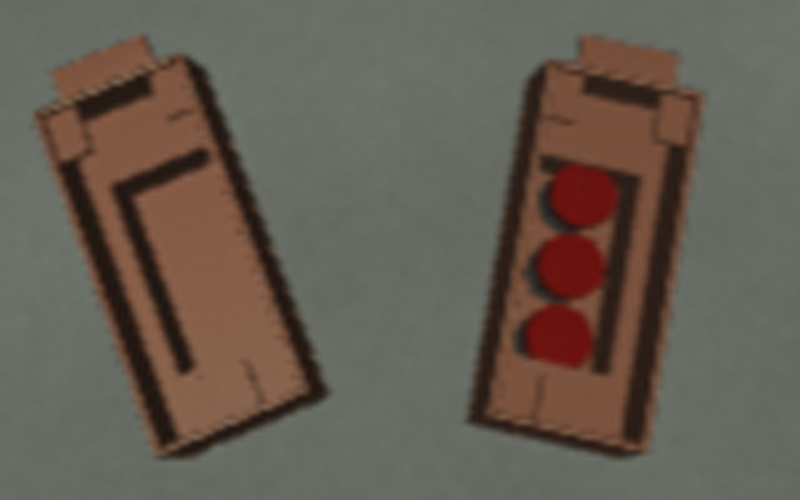

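View pics/c2.png

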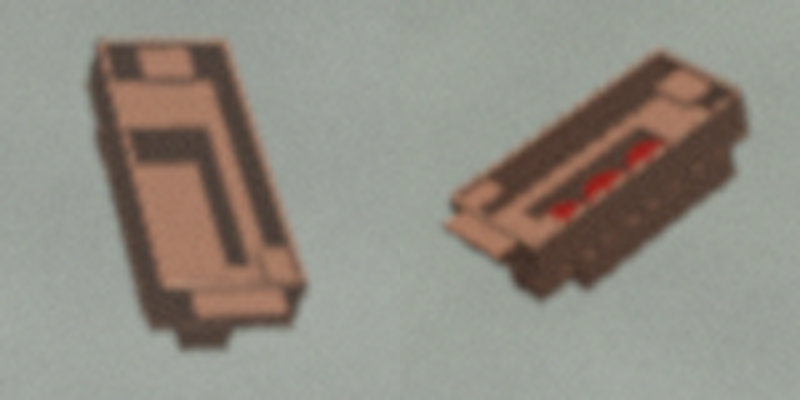

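The crops show rim corners at these positions.
- **Empty, top view:** (38,113), (187,57), (310,392), (160,452).
- **Loaded, top view:** (547,63), (702,93), (645,449), (486,416).
- **Scene view:** matching corners are visible for both trays.

Next I'll fit the poses.

```bash
cat > h.py <<'E'
from plant import manip
import numpy as np, cv2
from scipy.optimize import least_squares
C={n:manip.camera_params(n) for n in("top","scene")}
def proj(n,X):
    c=C[n];p=np.asarray(X)@c["R"].T+c["t"]
    return np.c_[c["fx"]*p[:,0]/p[:,2]+c["cx"],c["fy"]*p[:,1]/p[:,2]+c["cy"]]
def pts(pose,P,z0=0):
    x,y,a=pose;P=np.asarray(P,float);c,s=np.cos(a),np.sin(a)
    return np.c_[x+c*P[:,0]-s*P[:,1],y+s*P[:,0]+c*P[:,1],P[:,2]+z0]
# local points: height above the underside
L=dict(LL=(.075,.032,.06),LR=(.075,-.032,.06),PL=(-.075,.032,.06),PR=(-.075,-.032,.06),TL=(.089,.02,.056),TR=(.089,-.02,.056))
def fit(obs,x0,z0=0):  # obs: {cam:{key:(u,v)}}
    def r(q):return np.concatenate([(proj(n,pts(q,[L[k] for k in o],z0))-np.array(list(o.values()))).ravel() for n,o in obs.items()])
    s=least_squares(r,x0,loss="soft_l1");return s.x,r(s.x).reshape(-1,2).round(1)
def cr(u,v,ou,ov,k=5):return((u+.5)/k-.5+ou,(v+.5)/k-.5+ov)
E
python3 - <<'E'
from h import *
def m(d,o):return {k:cr(*v,*o) for k,v in d.items()}
E={"top":m(dict(LL=(38,113),LR=(187,57),PL=(160,452),PR=(310,392),TL=(52,72),TR=(148,37)),(85,160)),
"scene":m(dict(PR=(100,42),PL=(228,42),LL=(305,285),LR=(155,288)),(325,195))}
Lo={"top":m(dict(LL=(547,63),LR=(702,93),PR=(645,449),PL=(486,416),TL=(580,37),TR=(678,53)),(275,145)),
"scene":m(dict(PR=(660,50),PL=(742,93),LR=(453,200),LL=(540,250)),(32,145))}
for nm,o,a in(("E",E,(.45,.25,0)),("L",Lo,(.45,-.2,0))):
    for sub in(o,{"top":o["top"]},{"scene":o["scene"]}):
        q,r=fit(sub,a);print(nm,q[:2].round(4),np.degrees(q[2]).round(2));
        if len(sub)==2: print(r.tolist())
E
```

```text
E [0.5659 0.2701] 14.65
[[-0.7, -0.4], [-0.4, -1.3], [-0.8, 1.2], [0.2, 0.3], [0.8, -0.2], [0.2, -0.7], [-1.0, -0.7], [-0.3, -0.9], [0.1, 0.1], [0.5, -0.2]]
E [0.5655 0.2696] 15.03
E [0.567  0.2705] 13.87
L [ 0.515  -0.2756] -21.35
[[-0.1, -1.1], [0.1, -0.3], [0.2, 0.9], [-0.3, 0.2], [-0.4, -0.6], [-0.7, 0.4], [-0.1, -0.6], [0.6, -0.6], [-1.1, -0.6], [-0.9, -0.4]]
L [ 0.5148 -0.2759] -21.48
L [ 0.5165 -0.2738] -20.52
```

```bash
cat >> h.py <<'E'
def shift(tgt,yaw):  # tgt: TCP world m, yaw of tool x in deg, tool down
    s=manip.get_state();R=np.array(s["orientation"]);a=np.radians(yaw)
    T=np.c_[[np.cos(a),np.sin(a),0],[np.sin(a),-np.cos(a),0],[0,0,-1]]
    d=R.T@(np.array(tgt)-s["ee_pos"])*1e3
    print("t",s["time"],"tcp",np.round(s["ee_pos"],4),"yaw",np.degrees(np.arctan2(R[1,0],R[0,0])).round(2),"q",np.round(s["joint_pos"],1),"F",np.round(s["ft_force"],2),"w",s["gripper_width"])
    print("shift",d.round(1),"rotvec",cv2.Rodrigues(R.T@T)[0].ravel().round(4))
def back(n,u,v,z):
    c=C[n];o=-c["R"].T@c["t"];d=c["R"].T@[(u-c["cx"])/c["fx"],(v-c["cy"])/c["fy"],1]
    return (o+d*(z-o[2])/d[2]).round(3)
E
python3 - <<'E'
from h import *
shift((.566,.270,.22),14.65)
k=.64
for n,u,v in(("scene",675,505),("scene",712,370),("top",15,510),("top",85,215)):
    print(n,back(n,u*k,v*k,0),back(n,u*k,v*k,.1),back(n,u*k,v*k,.25))
print("brown/blue caps",back("scene",471*k,408*k,.06),back("top",265*k,197*k,.06),back("scene",440*k,437*k,.1),back("top",275*k,120*k,.1))
E
```

```text
t 0.3 tcp [0.2397 0.577  0.2222] yaw -22.57 q [ 82.3  22.1   0.4  -0.  -68.4 -14.8] F [ 0.14  0.07 -0.29] w 0.08701658021383823
shift [419.1 158.3   2.3] rotvec [ 7.000e-04  2.000e-04 -6.496e-01]
scene [0.742 0.425 0.   ] [0.804 0.389 0.1  ] [0.897 0.336 0.25 ]
scene [0.492 0.5   0.   ] [0.588 0.454 0.1  ] [0.733 0.384 0.25 ]
top [0.372 0.526 0.   ] [0.377 0.466 0.1  ] [0.385 0.375 0.25 ]
top [0.759 0.419 0.   ] [0.719 0.371 0.1  ] [0.658 0.299 0.25 ]
brown/blue caps [0.699 0.148 0.06 ] [0.725 0.152 0.06 ] [0.78  0.119 0.1  ] [0.812 0.121 0.1  ]
```

>>> arm_command --series '[[0,[25,36,0],[0,0,0]],[0,[50,71,0],[0,0,0]],[0,[78,110,0],[0,0,0]],[0,[105,148,0],[0,0,0]],[0,[105,148,0],[0,0,0]],[0,[145,150,2],[0,0,-0.1]],[0,[185,151,2],[0,0,-0.2]],[0,[225,152,2],[0,0,-0.3]],[0,[265,153,2],[0,0,-0.4]],[0,[305,154,2],[0,0,-0.5]],[0,[345,156,2],[0,0,-0.6]],[0,[385,157,2],[0,0,-0.65]]]'

```text
time: 1.3
ee_pos: [0.5369, 0.2835, 0.2206]
orientation: [[0.966, 0.257, 0.0], [0.257, -0.966, 0.0], [0.0, -0.0, -1.0]]
ft_force: [-0.3, 1.6, 0.4]
gripper_width: 0.0869
```

```bash
python3 - <<'E'
from h import *
shift((.566,.270,.12),14.7)
E
```

```text
t 1.3 tcp [0.5369 0.2835 0.2206] yaw 14.92 q [ 43.1  20.4  -2.4  -0.  -67.2  61.8] F [-0.32  1.61  0.36] w 0.08692064672046032
shift [ 24.7  20.6 100.6] rotvec [-0.0002 -0.0003  0.0039]
```

>>> arm_command --series '[[0,[25,20,30],[0,0,0.004]],[0,[25,20,70],[0,0,0.004]],[0,[25,20,110],[0,0,0.004]],[0,[25,20,130],[0,0,0.004]],[0,[25,20,130],[0,0,0.004]],[0,[25,20,130],[0,0,0.004]]]'

```text
time: 1.8
ee_pos: [0.5644, 0.2713, 0.0898]
orientation: [[0.968, 0.25, -0.001], [0.25, -0.968, -0.002], [-0.002, 0.001, -1.0]]
ft_force: [0.1, 0.7, 0.7]
gripper_width: 0.087
```

```bash
python3 - <<'E'
from h import *
shift((.566,.270,.025),14.7)
a=[cv2.resize(manip.grab_frame(n)[v:v+90,u:u+90,::-1],(400,400),interpolation=cv2.INTER_CUBIC) for n,u,v in(("scene",320,190),("top",80,160))]
cv2.imwrite("pics/g1.png",np.hstack(a))
E
```

```text
t 1.8 tcp [0.5644 0.2713 0.0898] yaw 14.48 q [ 40.5  28.9  -9.    0.  -52.2  64. ] F [0.13 0.74 0.71] w 0.08700245951329827
shift [ 1.3  1.6 64.8] rotvec [ 0.0015  0.0016 -0.0039]
```

View pics/g1.png

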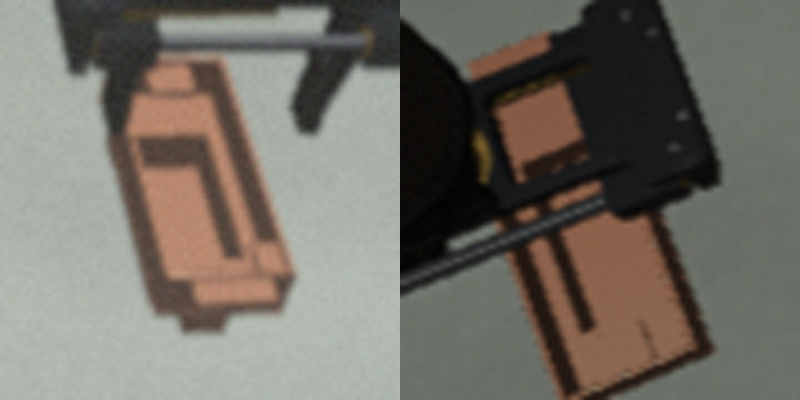

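The open fingers straddle the tray: tips at (115,135) and (305,130) in the left crop, about 45 mm above their final height. Descending and closing.

>>> arm_command --series '[[0,[1,1.5,20],[0,0,-0.003]],[0,[1,1.5,40],[0,0,-0.003]],[0,[1,1.5,55],[0,0,-0.003]],[0,[1,1.5,64.5],[0,0,-0.003]],[0,[1,1.5,64.5],[0,0,-0.003]],[0,[1,1.5,64.5],[0,0,-0.003]]]' --newtons 25

```text
time: 2.4
ee_pos: [0.5665, 0.271, 0.0275]
orientation: [[0.967, 0.253, 0.002], [0.253, -0.967, 0.001], [0.002, -0.001, -1.0]]
ft_force: [0.3, 0.1, 1.1]
gripper_width: 0.0869
```

>>> arm_command --series '[[0.1,[0,0,0],[0,0,0]],[0.2,[0,0,0],[0,0,0]],[0.3,[0,0,0],[0,0,0]],[0.5,[0,0,0],[0,0,0]],[0.5,[0,0,0],[0,0,0]],[0.5,[0,0,0],[0,0,0]],[0.5,[0,0,0],[0,0,0]],[0.5,[0,0,0],[0,0,0]]]' --newtons 25

```text
time: 3.07
ee_pos: [0.5661, 0.2707, 0.0268]
orientation: [[0.968, 0.253, 0.001], [0.253, -0.968, 0.001], [0.001, -0.001, -1.0]]
ft_force: [-2.0, 0.6, 5.2]
gripper_width: 0.0638
```

>>> arm_command --series '[[0.5,[0,0,-4],[0,0,0]],[0.5,[0,0,-12],[0,0,0]],[0.5,[0,0,-30],[0,0,0]],[0.5,[0,0,-55],[0,0,0]],[0.5,[0,0,-80],[0,0,0]],[0.5,[0,0,-110],[0,0,0]],[0.5,[0,0,-140],[0,0,0]],[0.5,[0,0,-170],[0,0,0]],[0.5,[0,0,-195],[0,0,0]],[0.5,[0,0,-200],[0,0,0]],[0.5,[0,0,-200],[0,0,0]]]'

```text
time: 3.98
ee_pos: [0.5662, 0.2705, 0.2283]
orientation: [[0.968, 0.252, 0.003], [0.252, -0.968, 0.003], [0.004, -0.002, -1.0]]
ft_force: [0.6, 0.1, -1.8]
gripper_width: 0.0636
```

```bash
python3 - <<'E'
from h import *
shift((.42,.03,.23),-60)
a=[cv2.resize(manip.grab_frame(n)[v:v+125,u:u+100,::-1],(400,500),interpolation=cv2.INTER_CUBIC) for n,u,v in(("scene",320,140),("top",60,150))]
cv2.imwrite("pics/g2.png",np.hstack(a))
E
```

```text
t 3.9833 tcp [0.5662 0.2705 0.2283] yaw 14.61 q [ 40.3  22.    1.2   0.  -69.   64.3] F [ 0.62  0.06 -1.81] w 0.06361198809303867
shift [-202.1  195.9   -2.8] rotvec [-0.004  -0.0021  1.3022]
```

View pics/g2.png

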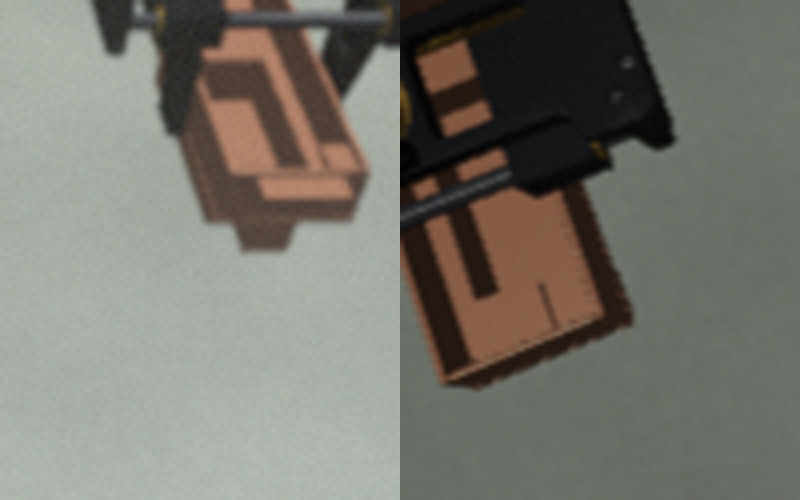

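The tray is held and looks level. The plain-end corners show in the right crop at (446,382) and (602,320). In the left crop the lip end shows at (368,172), with tongue corners at (352,197) and (265,199).

```bash
python3 - <<'E'
from h import *
def m(d,o):return {k:cr(*v,*o,4) for k,v in d.items()}
o={"top":m(dict(PL=(446,382),PR=(602,320)),(-40,150)),"scene":m(dict(LL=(368,172),TL=(352,197),TR=(265,199)),(320,140))}
for z0 in(.196,.2015,.207):
    q,r=fit(o,(.566,.27,.25),z0);print(z0,q[:2].round(4),np.degrees(q[2]).round(2),r.tolist())
a=np.radians(14.61);d=q[:2]-[.5662,.2705]
E
```

```text
0.196 [0.5632 0.2695] 15.78 [[-0.2, 2.8], [1.9, 0.4], [0.7, 0.9], [-0.0, 1.8], [-0.4, 1.7]]
0.2015 [0.5653 0.2683] 15.37 [[-1.6, 1.1], [1.0, -1.2], [0.7, -0.6], [-0.1, 0.3], [-0.7, 0.1]]
0.207 [0.567 0.267] 15.3 [[-2.5, -0.5], [0.4, -2.8], [0.8, -2.3], [-0.0, -1.4], [-0.8, -1.6]]
```

>>> arm_command --series '[[0.5,[-5,14,0],[0,0,0.105]],[0.5,[-10,29,0],[0,0,0.21]],[0.5,[-16,43,0],[0,0,0.315]],[0.5,[-21,57,0],[0,0,0.42]],[0.5,[-26,72,0],[0,0,0.525]],[0.5,[-31,86,0],[0,0,0.63]],[0.5,[-36,100,0],[0,0,0.735]],[0.5,[-42,115,0],[0,0,0.84]],[0.5,[-47,129,0],[0,0,0.945]],[0.5,[-52,143,0],[0,0,1.05]],[0.5,[-57,158,0],[0,0,1.155]],[0.5,[-62,172,0],[0,0,1.26]]]'

```text
time: 5.08
ee_pos: [0.5476, 0.0869, 0.2233]
orientation: [[0.532, -0.847, -0.005], [-0.847, -0.532, -0.002], [-0.001, 0.005, -1.0]]
ft_force: [0.2, -0.6, -1.2]
gripper_width: 0.064
```

```bash
python3 - <<'E'
from h import *
shift((.532,-.094,.23),-129.5)
E
```

```text
t 5.0833 tcp [0.5476 0.0869 0.2233] yaw -57.89 q [ 25.7  15.3  -9.3  -0.  -65.7   6.4] F [ 0.18 -0.64 -1.24] w 0.06395635588446928
shift [144.9 109.5  -6.2] rotvec [ 0.0054 -0.0023  1.2499]
```

>>> arm_command --series '[[0.5,[12,9,-1],[0,0,0.105]],[0.5,[24,18,-1],[0,0,0.21]],[0.5,[36,27,-2],[0,0,0.315]],[0.5,[48,36,-2],[0,0,0.42]],[0.5,[60,46,-3],[0,0,0.525]],[0.5,[72,55,-3],[0,0,0.63]],[0.5,[85,64,-4],[0,0,0.735]],[0.5,[97,73,-4],[0,0,0.84]],[0.5,[109,82,-5],[0,0,0.945]],[0.5,[121,91,-5],[0,0,1.05]],[0.5,[133,100,-6],[0,0,1.155]],[0.5,[145,110,-6],[0,0,1.25]]]'

```text
time: 6.08
ee_pos: [0.5327, -0.0939, 0.2296]
orientation: [[-0.636, -0.772, -0.005], [-0.772, 0.636, -0.0], [0.003, 0.004, -1.0]]
ft_force: [0.4, -0.9, -1.6]
gripper_width: 0.0638
```

```bash
python3 - <<'E'
from h import *
shift((.515,-.2756,.20),158.65)
E
```

```text
t 6.0833 tcp [ 0.5327 -0.0939  0.2296] yaw -129.49 q [  7.2  13.7 -10.6  -0.  -66.  -46.6] F [ 0.4  -0.86 -1.62] w 0.06376541661688188
shift [ 151.4 -102.    29.7] rotvec [ 0.0013 -0.0051  1.2542]
```

>>> arm_command --series '[[0.5,[13,-9,0],[0,0,0.105]],[0.5,[26,-18,0],[0,0,0.21]],[0.5,[39,-27,0],[0,0,0.315]],[0.5,[52,-36,0],[0,0,0.42]],[0.5,[66,-44,0],[0,0,0.525]],[0.5,[79,-53,0],[0,0,0.63]],[0.5,[92,-62,0],[0,0,0.735]],[0.5,[105,-71,0],[0,0,0.84]],[0.5,[118,-80,5],[0,0,0.945]],[0.5,[131,-89,12],[0,0,1.05]],[0.5,[144,-97,20],[0,0,1.155]],[0.5,[151,-102,30],[0,0,1.254]]]'

```text
time: 7.08
ee_pos: [0.5162, -0.2757, 0.1993]
orientation: [[-0.931, 0.365, -0.004], [0.365, 0.931, 0.001], [0.004, -0.0, -1.0]]
ft_force: [-0.3, 0.5, -1.6]
gripper_width: 0.0639
```

>>> arm_command --series '[[0.5,[0,0,15],[0,0,0]],[0.5,[0,0,30],[0,0,0]],[0.5,[0,0,45],[0,0,0]],[0.5,[0,0,60],[0,0,0]],[0.5,[0,0,70],[0,0,0]],[0.5,[0,0,70],[0,0,0]],[0.5,[0,0,70],[0,0,0]],[0.5,[0,0,70],[0,0,0]]]'

```text
time: 7.75
ee_pos: [0.518, -0.2749, 0.1323]
orientation: [[-0.933, 0.359, 0.0], [0.359, 0.933, -0.0], [-0.0, -0.0, -1.0]]
ft_force: [1.0, -0.2, -0.5]
gripper_width: 0.0637
```

```bash
python3 - <<'E'
from h import *
shift((.515,-.2756,.0828),158.65)
g=[cv2.resize(manip.grab_frame(n)[v:v+110,u:u+80,::-1],(400,550),interpolation=cv2.INTER_CUBIC) for n,u,v in(("scene",112,110),("top",355,140))]
cv2.imwrite("pics/p1.png",np.hstack(g))
E
```

```text
t 7.75 tcp [ 0.518  -0.2749  0.1323] yaw 158.98 q [-12.1  22.8 -12.3   0.  -54.9 -98.9] F [ 0.99 -0.24 -0.53] w 0.06373685531734002
shift [ 2.5 -1.8 49.5] rotvec [-0.0003  0.0004  0.0058]
```

View pics/p1.png

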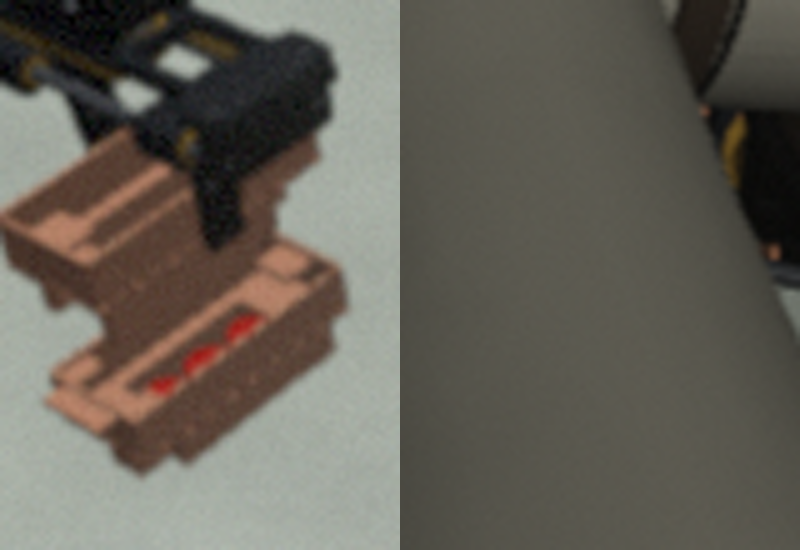

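The scene crop shows the held tray over the loaded one with lips opposed. Its plain-end corners are at (3,218) and (97,262). The arm hides both trays from the top camera, so I'll compare the two trays in an averaged, enlarged scene crop with the predicted outlines drawn on.

```bash
cat > ov.py <<'E'
from h import *
def overlay(fn,u0,v0,w,h,k,items):
    f=np.mean([manip.grab_frame("scene") for _ in range(6)],0)[v0:v0+h,u0:u0+w,::-1]
    im=cv2.resize(f.astype(np.uint8),None,fx=k,fy=k,interpolation=cv2.INTER_CUBIC)
    for pose,z0,col in items:
        p=(proj("scene",pts(pose,[L[j] for j in("LL","LR","PR","PL","TL","TR")],z0))-[u0,v0]+.5)*k-.5
        print(p.round(0).tolist())
        for a in p:cv2.drawMarker(im,tuple(int(round(x)) for x in a),col,cv2.MARKER_CROSS,9,1)
    cv2.imwrite(fn,im)
E
python3 - <<'E'
from ov import *
s=manip.get_state();t=s["ee_pos"];R=np.array(s["orientation"])
overlay("pics/p2.png",110,130,75,80,8,[((t[0],t[1],np.arctan2(R[1,0],R[0,0])),t[2]-.0268,(0,255,0)),((.515,-.2756,np.radians(-21.35)),0,(255,255,0))])
E
```

```text
[[375.0, -60.0], [522.0, 7.0], [155.0, 257.0], [4.0, 176.0], [435.0, -57.0], [527.0, -16.0]]
[[233.0, 517.0], [92.0, 436.0], [431.0, 195.0], [569.0, 264.0], [174.0, 537.0], [87.0, 485.0]]
```

View pics/p2.png

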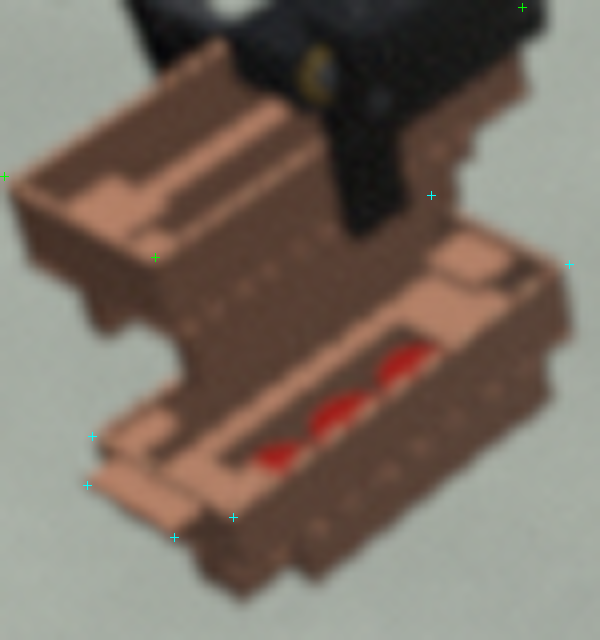

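Relative to the predictions (px at 8x), the held tray sits about (+9,+9) and the loaded one about (+1,+2). The held tray is therefore roughly 2–3 mm too far in +x and +y, and I'll correct most of that. I'll lower it to about 15 mm above the lugs and look again.

>>> arm_command --series '[[0.5,[1,-1,0],[0,0,0.006]],[0.5,[2.5,-3,2],[0,0,0.006]],[0.5,[3.5,-4,8],[0,0,0.006]],[0.5,[3.5,-4,17],[0,0,0.006]],[0.5,[3.5,-4,26],[0,0,0.006]],[0.5,[3.5,-4,32],[0,0,0.006]],[0.5,[3.5,-4,34],[0,0,0.006]],[0.5,[3.5,-4,34],[0,0,0.006]],[0.5,[3.5,-4,34],[0,0,0.006]],[0.5,[3.5,-4,34],[0,0,0.006]]]'

```text
time: 8.98
ee_pos: [0.5133, -0.2773, 0.0984]
orientation: [[-0.931, 0.364, 0.001], [0.364, 0.931, -0.0], [-0.001, -0.0, -1.0]]
ft_force: [0.2, -0.0, -1.4]
gripper_width: 0.0641
```

```bash
python3 - <<'E'
from ov import *
shift((.5133,-.2775,.0828),158.65)
s=manip.get_state();t=s["ee_pos"];R=np.array(s["orientation"])
overlay("pics/p3.png",110,140,75,75,8,[((t[0],t[1],np.arctan2(R[1,0],R[0,0])),t[2]-.0268,(0,255,0)),((.515,-.2756,np.radians(-21.35)),0,(255,255,0))])
E
```

```text
t 8.9833 tcp [ 0.5133 -0.2773  0.0984] yaw 158.63 q [-12.5  24.7 -14.9   0.  -50.3 -98.9] F [ 0.18 -0.04 -1.37] w 0.06410010718671834
shift [-0.  -0.2 15.6] rotvec [-0.0001  0.0008 -0.0003]
[[394.0, -60.0], [537.0, 8.0], [180.0, 257.0], [34.0, 176.0], [452.0, -58.0], [541.0, -16.0]]
[[233.0, 437.0], [92.0, 356.0], [431.0, 115.0], [569.0, 184.0], [174.0, 457.0], [87.0, 405.0]]
```

View pics/p3.png

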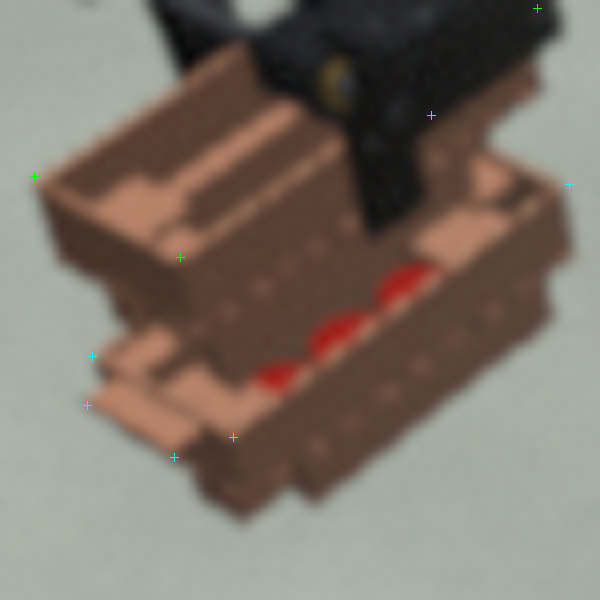

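Upper corners are at (40,183) and (186,263), about (+6,+6) from prediction. The lower rim corners are at (97,362) and (564,188), averaging about (0,+5). The net mismatch is about 1 mm, well inside the 5 mm play. Lowering gently.

>>> arm_command --series '[[0.5,[0,0,2],[0,0,0]],[0.5,[0,0,4],[0,0,0]],[0.5,[0,0,6],[0,0,0]],[0.5,[0,0,8],[0,0,0]],[0.5,[0,0,10],[0,0,0]],[0.5,[0,0,11],[0,0,0]],[0.5,[0,0,12],[0,0,0]],[0.5,[0,0,12.5],[0,0,0]],[0.5,[0,0,13],[0,0,0]],[0.5,[0,0,13],[0,0,0]]]'

```text
time: 10.12
ee_pos: [0.5129, -0.2772, 0.085]
orientation: [[-0.931, 0.365, -0.0], [0.365, 0.931, 0.0], [0.0, 0.0, -1.0]]
ft_force: [-0.6, 0.4, -1.3]
gripper_width: 0.0634
```

>>> arm_command --series '[[0.5,[0,0,0.5],[0,0,0]],[0.5,[0,0,1],[0,0,0]],[0.5,[0,0,1.5],[0,0,0]],[0.5,[0,0,1.5],[0,0,0]]]'

```text
time: 10.45
ee_pos: [0.5129, -0.2772, 0.0835]
orientation: [[-0.931, 0.365, -0.0], [0.365, 0.931, 0.0], [0.0, 0.0, -1.0]]
ft_force: [0.7, 0.2, -1.2]
gripper_width: 0.0634
```

>>> arm_command --series '[[0.5,[0,0,0.5],[0,0,0]],[0.5,[0,0,1],[0,0,0]],[0.5,[0,0,1],[0,0,0]]]'

```text
time: 10.7
ee_pos: [0.513, -0.2772, 0.0828]
orientation: [[-0.931, 0.365, 0.0], [0.365, 0.931, -0.0], [-0.0, -0.0, -1.0]]
ft_force: [-0.3, -0.0, 0.5]
gripper_width: 0.0633
```

>>> arm_command --series '[[0.5,[0,0,0.5],[0,0,0]],[0.5,[0,0,1],[0,0,0]],[0.5,[0,0,1],[0,0,0]]]'

```text
time: 10.95
ee_pos: [0.513, -0.2772, 0.0827]
orientation: [[-0.931, 0.364, 0.0], [0.364, 0.931, -0.0], [-0.0, -0.0, -1.0]]
ft_force: [-2.9, 1.7, 5.5]
gripper_width: 0.064
```

Contact came at TCP z 0.0827, matching the 56 mm stacking height. I'll back off the preload slightly and look before releasing.

>>> arm_command --series '[[0.5,[0,0,-0.6],[0,0,0]],[0.5,[0,0,-0.6],[0,0,0]]]'

```text
time: 11.12
ee_pos: [0.513, -0.2772, 0.0827]
orientation: [[-0.931, 0.364, 0.0], [0.364, 0.931, -0.0], [-0.0, -0.0, -1.0]]
ft_force: [-1.6, 1.5, 4.9]
gripper_width: 0.064
```

```bash
python3 - <<'E'
from ov import *
s=manip.get_state();t=s["ee_pos"];R=np.array(s["orientation"])
overlay("pics/p4.png",110,140,75,75,8,[((t[0],t[1],np.arctan2(R[1,0],R[0,0])),t[2]-.0268,(0,255,0)),((.515,-.2756,np.radians(-21.35)),0,(255,255,0))])
shift((.513,-.2772,.0828),158.65)
E
```

```text
[[402.0, -22.0], [544.0, 46.0], [192.0, 296.0], [47.0, 215.0], [460.0, -20.0], [548.0, 22.0]]
[[233.0, 437.0], [92.0, 356.0], [431.0, 115.0], [569.0, 184.0], [174.0, 457.0], [87.0, 405.0]]
t 11.4167 tcp [ 0.513  -0.2772  0.0827] yaw 158.63 q [-12.5  25.8 -15.9   0.  -48.3 -98.9] F [-1.37  1.64  5.44] w 0.06361946839739073
shift [ 0.  -0.  -0.1] rotvec [-0.0001  0.0003 -0.0003]
```

View pics/p4.png

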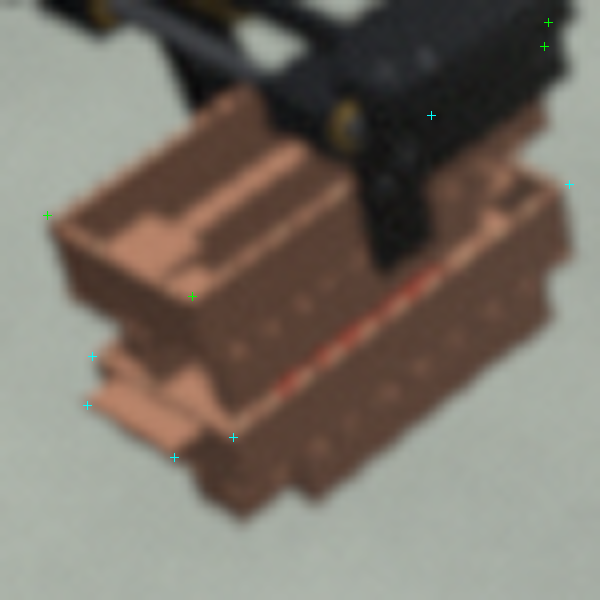

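The feet sit at the lug corners: upper corners are at (52,222) and (197,303), and the loaded tray's corner is still at (564,188). Releasing slowly, then retreating straight up.

>>> arm_command --series '[[0.5,[0,0,-0.5],[0,0,0]],[0.4,[0,0,-0.5],[0,0,0]],[0.3,[0,0,-0.5],[0,0,0]],[0.25,[0,0,-0.5],[0,0,0]],[0.2,[0,0,-0.5],[0,0,0]],[0.15,[0,0,-0.5],[0,0,0]],[0.1,[0,0,-0.5],[0,0,0]],[0.05,[0,0,-0.5],[0,0,0]],[0,[0,0,-0.5],[0,0,0]],[0,[0,0,-0.5],[0,0,0]],[0,[0,0,-0.5],[0,0,0]]]'

```text
time: 12.33
ee_pos: [0.5129, -0.2772, 0.0826]
orientation: [[-0.931, 0.365, -0.0], [0.365, 0.931, -0.0], [0.0, -0.0, -1.0]]
ft_force: [-0.1, -0.3, -0.3]
gripper_width: 0.0861
```

>>> arm_command --series '[[0,[0,0,-8],[0,0,0]],[0,[0,0,-18],[0,0,0]],[0,[0,0,-35],[0,0,0]],[0,[0,0,-60],[0,0,0]],[0,[0,0,-90],[0,0,0]],[0,[0,0,-120],[0,0,0]],[0,[0,0,-150],[0,0,0]],[0,[0,0,-170],[0,0,0]],[0,[0,0,-170],[0,0,0]]]'

```text
time: 13.08
ee_pos: [0.5153, -0.2784, 0.26]
orientation: [[-0.931, 0.364, 0.012], [0.364, 0.931, -0.005], [-0.013, -0.0, -1.0]]
ft_force: [-0.5, -0.6, 0.2]
gripper_width: 0.0871
```

```bash
python3 - <<'E'
from ov import *
shift((.42,.0,.25),158.65)
overlay("pics/p5.png",110,140,75,75,8,[((.515,-.2756,np.radians(158.65)),.056,(0,255,0)),((.515,-.2756,np.radians(-21.35)),0,(255,255,0))])
E
```

```text
t 13.0833 tcp [ 0.5153 -0.2784  0.26  ] yaw 158.66 q [-12.5  16.5  -2.4   0.1 -70.4 -98.9] F [-0.49 -0.64  0.19] w 0.08714577915413124
shift [190.2 224.7   7.5] rotvec [-0.0003  0.0126  0.0003]
[[404.0, -18.0], [546.0, 50.0], [194.0, 301.0], [49.0, 220.0], [462.0, -16.0], [551.0, 26.0]]
[[233.0, 437.0], [92.0, 356.0], [431.0, 115.0], [569.0, 184.0], [174.0, 457.0], [87.0, 405.0]]
```

View pics/p5.png

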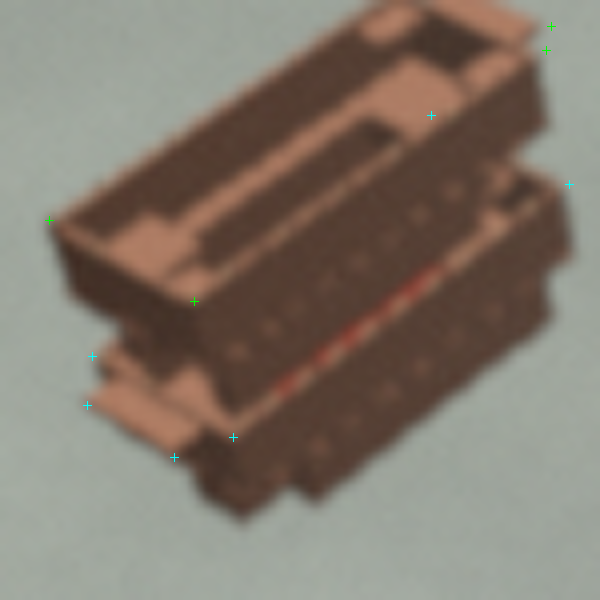

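The stack is level and stable with lips opposed. The upper corners are within about 1 px raw of the ideal pose, and the loaded tray's corners haven't moved.

```bash
python3 -c "
from plant import manip
print(manip.hand_in())"
```

```text
the job is handed in; nothing more can be done
None
```

The long empty tray now stands on the loaded tray, turned end for end so the lips point opposite ways. I handed the job in with the gripper open and well clear, at about 13 s of the 38 s allowed.

- **Set-down:** the feet touched the lugs at TCP z 0.0827 m, which matches the 56 mm stacking height rather than nesting. The wrist force reading stayed below about 6 N, and it read near zero after release.
- **Last picture:** the stack looked level, with an even gap. The upper tray was within about 1 pixel (roughly 2–3 mm) of the ideal pose, and the loaded tray's corners had not visibly moved.
- **Disagreement:** the camera estimate and the measured TCP position differed by about 2–3 mm at the stack. I corrected for this before lowering the tray, and the offset that remained was inside the 5 mm play.
- **Not checked:** the top camera could not confirm the fit because the arm blocked its view during placing. I did not photograph the short tray again. The arm crossed high above where it stands (tray underside about 0.2 m up), and no contact force was seen.

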